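# Fix the drive collar on the tube rotator's shaft

### The arm

A 6-joint arm with a two-finger parallel gripper is mounted at the origin on the work surface. World frame = base frame: x ahead of the robot, y to its left, z up, the work surface at z = 0. Lengths are in m, angles in rad, forces in N, time in s.
With the tool pointing down it reaches from about 0.325 to 0.9 m from the base axis. Payload 6.1 kg.
Tool frame: the origin (TCP) lies midway between the tips of the shut fingers; the grasp point (between the pads) lies 19 mm behind it; z points along the fingers, y is the line along which they close (so a half turn about z gives the same grasp; the last joint's range is limited). The gripper opens to 85 mm and grips with 20 to 120 N. Pads are 22 mm wide; open, the fingers measure 114 mm over their backs; the gripper's body (76 mm by 85 mm) begins 54 mm behind the grasp point. The pads swing forward as they close: fully open they stand 13 mm farther back than shut.
Start: joints at [-1.436, 0.22, 1.526, -0, 1.395, -0.126], TCP at [0.161, -0.604, 0.231] pointing down, gripper open.
Joint ranges: [-2.98, 2.98], [-0.91, 2.08], [0.09, 2.57], [-1.24, 4.39], [0.2, 2.65], [-2.68, 2.68]. Speed limits (rad/s): [2.57, 2.57, 3.01, 3.14, 3.14, 3.14].

### API

Orientations are given as [roll, pitch, yaw] about the fixed x, y, z axes, in that order (R = Rz(yaw) Ry(pitch) Rx(roll)).
In Python, from plant import movep, move_l, set_joints, gripper_to, hold, inverse_kinematics, observe, get_image, get_calibration, Unreachable, job_done gives the robot as it stands. Calls block until the motion is done:
- movep(position, orientation): joint-space move of the TCP to a pose.
- move_l(position, feed=0.15, rotation=None, max_force=None): straight line of the TCP; rotation=None keeps the orientation; feed is the mean speed in m/s. With max_force (N) it stops when the force on the tool has changed by that much, and returns True; else False.
- set_joints(angles): joint-space move.
- gripper_to(opening, f_grip=None): finger opening in m; f_grip is the grip in N (None keeps the last); returns when the fingers have stopped.
- hold(seconds).
- inverse_kinematics(position, orientation): joint angles nearest the present ones, or None.
- observe(): the state.
- get_image(name): name is "scene" or "top"; returns (picture, depth): 400x640x3 uint8, red, green, blue; 400x640 float32, m along the optical axis (not along the pixel's ray), 0 where there is no reading.
- get_calibration(name): a dict with "intrinsics" (3x3 intrinsics, pixels), "dist_coeffs" ([k1, k2, p1, p2, k3] as OpenCV has them; the pictures are not rectified), "world_from_camera" (4x4, takes a point from camera to world coordinates). Camera axes: x right, y down, z forward; pixel columns grow to the right and rows downward; lengths in m; the calibration is good to about 2 mm. A picture is of the moment at which its call begins. get_calibration takes no time and is no camera call.
A pose or a line that the arm cannot do raises Unreachable and nothing moves.
- job_done(): hands the job in; it is judged then, once.
The state is a dict: "time_s": time; "q": joint angles; "joint_velocities": joint speeds; "joint_torque": joint torques, N m; "eef_pos": TCP position; "tcp_rot": TCP orientation; "ft_force": force on the tool from outside, world axes, zero at the start; "torque": the same for the moment, N m; "opening": finger opening in m; "grasp_force": force on a finger pad.
Only numpy, scipy, OpenCV 4.12 (cv2) and the standard library are available. Lean on these libraries where they do the work, as an engineer would, in place of code of your own. Each camera call takes 0.05 s, during which the arm holds its last target. There are 200 camera calls.

### The job

On the tube rotator, turn the drive collar round on the shaft until its wing screw stands square over the flat of the shaft, then tighten the wing screw clockwise until it sits firmly on the flat: properly snug, but not overtightened so that the flat is scored. Do not force the motor shaft round, leave the other lab things where they are, and let go at the end.

Things in the scene. Friction and masses are not known exactly. Their poses are not given: they have to be found in the camera images.
- rotator: bench tube rotator, fixed: a white housing 150 mm (x) by 170 mm (y) and 175 mm high, origin under the housing's centre on the bench. The drive shaft comes out of its +x face, along its +x axis, 130 mm above the bench.
- shaft: plain metal drive shaft, 16 mm diameter, with one flat along its length. Origin on the shaft axis in the plane of the wing screw, 140 mm ahead (+x) of the rotator's origin and 130 mm up; x runs along the shaft to its free end, 50 mm away; z points square out of the flat. The flat faces within 0.4 rad of straight up. The motor's gearing holds the shaft with 1.2 N m.
- flat (a point): point in the middle of the flat, on the bare end of the shaft, 33 mm beyond the collar's middle. The flat's plane lies 6 mm from the shaft axis.
- collar: dark steel collar on the shaft, 43 mm across, 26 mm long; origin on the shaft axis, at the shaft's origin; x along the shaft, z points out along the wing screw. It only turns about the shaft: friction 0.08 N m, stays where left, free for 1.4 rad either side of straight up. At the start the screw leans to the rotator's -y side, 0.7 to 1.15 rad from straight up.
- screw: black wing screw in the collar, its axis square to the shaft. Wing 34 mm long (its x), 8 mm thick (y), 24 mm high (z); origin at the wing's centre, on the screw axis, 40 to 47 mm from the shaft axis; z points outward. Clockwise seen from outside drives it in, 2.5 mm per radian. Below the wing is a round neck 17 mm across, 4 mm high, then the 8 mm steel stem.
- rack: orange tube rack, 190 x 100 x 50 mm, loose, origin under its centre; not part of the work
- beaker: clear plastic beaker, 84 mm across, 120 mm high, loose, origin under its centre; not part of the work
- tipbox: red box of pipette tips, 120 x 85 x 68 mm, loose, origin under its centre; not part of the work
- wing_top (a point): centre of the wing's outer face, 12 mm outward from screw. How it feels: thread friction takes up to 0.35 N m, steady, till the tip meets the shaft; then the holding torque climbs 0.3 to 0.9 N m per rad. Snug is 0.15 N m over the steady reading; 0.22 over may score the flat. It meets the flat after 0.8 to 2.1 rad (start unknown), off the flat the round 0.8 rad sooner.

How it is judged:
On the way, in this order (a step that is already met when the one before it is completed fails the run):
1. the collar is turned so that its screw faces the flat (angle between the z axis of collar and the z axis of shaft, either way round below 0.14 rad), for 0.2 s.
2. the screw is tightened on the flat (contact force between screw and shaft above 35 N and angle between the z axis of collar and the z axis of shaft, either way round below 0.1 rad), for 0.2 s.
At the end, for the whole second after the job is handed in: for the whole second the screw faces the shaft's flat within 0.1 rad and its tip presses on the flat with more than 35 N (all of step 2); the robot touches nothing.
It fails at once if the screw is overtightened: its tip presses on the shaft with more than 110 N (contact force between screw and shaft above 110 N).
It fails at once if the motor shaft is forced round: a point of the flat moves more than 3 mm (distance of flat from where it was at the start of the episode above 0.003 m).
It fails at once if the rack, the beaker or the tip box is moved more than 30 mm (distance of any of rack, beaker, tipbox from where it was at the start of the episode above 0.03 m).
It also fails if it takes over 72 s, if anything falls off the work surface, if the arm or the gripper's body presses on something with over 40 N, if the wrist force passes 120 N, or if a joint passes its speed limit or range.

## Working session

There is one attempt and no reset: what is moved stays moved. The work goes in short steps, each a Python script; the robot and the scene stay as the last script left them, time stands still between calls to the robot, and variables do not carry over. Pictures are saved under pics/ and viewed, at most 10 in all, crops included, and the job is handed in when it is done.

```bash
ls; mkdir -p pics
python3 - <<'E'
from plant import *
import cv2,numpy as np
for n in("scene","top"):
    p,d=get_image(n); cv2.imwrite(f"pics/{n}0.png",p[:,:,::-1]); np.savez(f"{n}0.npz",p=p,d=d)
    c=get_calibration(n); print(n,c)
print(observe())
E
```

```text
pics
scene {'intrinsics': array([[470.28946392,   0.        , 318.72277076],
       [  0.        , 470.28946392, 189.51608926],
       [  0.        ,   0.        ,   1.        ]]), 'dist_coeffs': array([0.0491245, 0.       , 0.       , 0.       , 0.       ]), 'world_from_camera': array([[-0.84624401,  0.29049774, -0.44663424,  1.05851886],
       [ 0.53247042,  0.43183843, -0.72800468,  0.81364486],
       [-0.01860988, -0.85388912, -0.52012214,  0.72334324],
       [ 0.        ,  0.        ,  0.        ,  1.        ]])}
top {'intrinsics': array([[480.30818881,   0.        , 334.39384143],
       [  0.        , 480.30818881, 195.3772616 ],
       [  0.        ,   0.        ,   1.        ]]), 'dist_coeffs': array([-0.07786744,  0.        ,  0.        ,  0.        ,  0.        ]), 'world_from_camera': array([[ 0.02313987, -0.99688223,  0.07543457,  0.44851411],
       [-0.99972426, -0.02277223,  0.00573026, -0.02596023],
       [-0.00399458, -0.07554637, -0.99713429,  1.29476104],
       [ 0.        ,  0.        ,  0.        ,  1.        ]])}
{'time_s': 0.1, 'q': array([-1.43612433e+00,  2.21148820e-01,  1.52751401e+00,  7.27740499e-06,
        1.39470022e+00, -1.26108757e-01]), 'joint_velocities': array([-0.00147748, -0.00370967, -0.00217741,  0.00118722, -0.0010463 ,
       -0.00039925]), 'joint_torque': array([ 1.33310623e-03, -4.98245251e+01, -3.90546834e+01, -3.00007714e-04,
        5.66099770e-03, -4.17416672e-06]), 'eef_pos': array([ 0.16106555, -0.60331888,  0.23029851]), 'tcp_rot': array([-3.13983721e+00, -2.29777878e-04,  2.60779269e-01]), 'ft_force': array([ 0.08156289,  0.03673064, -0.48391688]), 'torque': array([0.02157525, 0.02978117, 0.03917106]), 'grasp_force': 0.0, 'opening': 0.0853798101166892}
```

View pics/scene0.png

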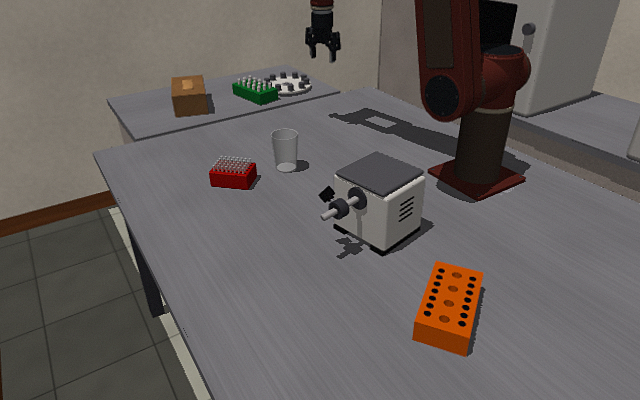

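View pics/top0.png

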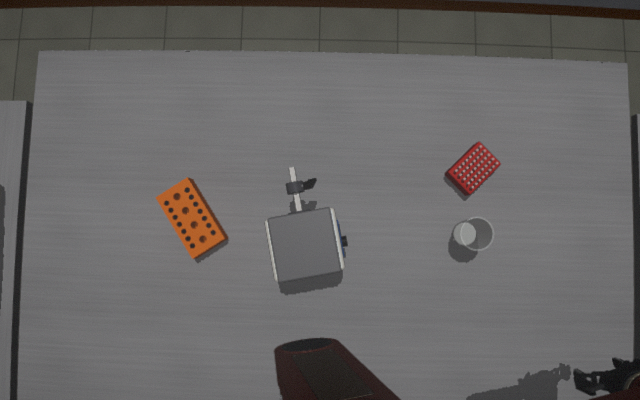

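Run:
```python
from plant import *
import cv2,numpy as np
out=[]
for n,(x0,y0,x1,y1) in {"scene":(305,170,385,230),"top":(260,155,340,215)}.items():
    P=[];D=[]
    for i in range(15):
        p,d=get_image(n);P.append(p.astype(float));D.append(d)
    P=np.array(P);D=np.array(D)
    print(n,P.std(0)[y0:y1,x0:x1].mean(),D.std(0)[y0:y1,x0:x1].mean(),(D[:,y0:y1,x0:x1]==0).mean())
    np.savez(n+"_avg.npz",p=P.mean(0),d=np.where((D>0).sum(0)>0,D.sum(0)/np.maximum((D>0).sum(0),1),0))
    out.append(cv2.resize(np.clip(P.mean(0)[y0:y1,x0:x1,::-1]*1.3,0,255).astype(np.uint8),None,fx=10,fy=10,interpolation=cv2.INTER_NEAREST)[:600])
    cv2.imwrite(f"pics/{n}_crop.png",out[-1])
```

```text
scene 1.710631584184171 0.018899364 0.0039027777777777776
top 1.4309873133075863 0.020851055 0.003916666666666666
```

View pics/scene_crop.png

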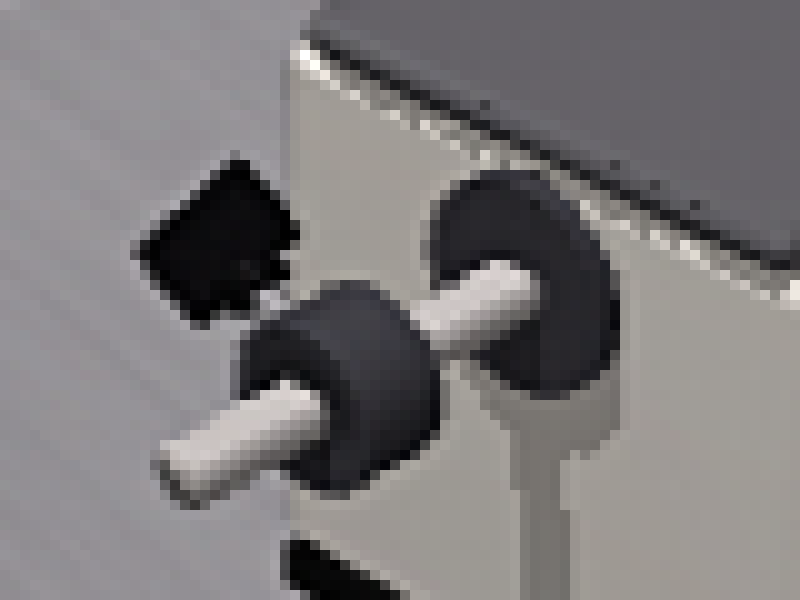

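View pics/top_crop.png

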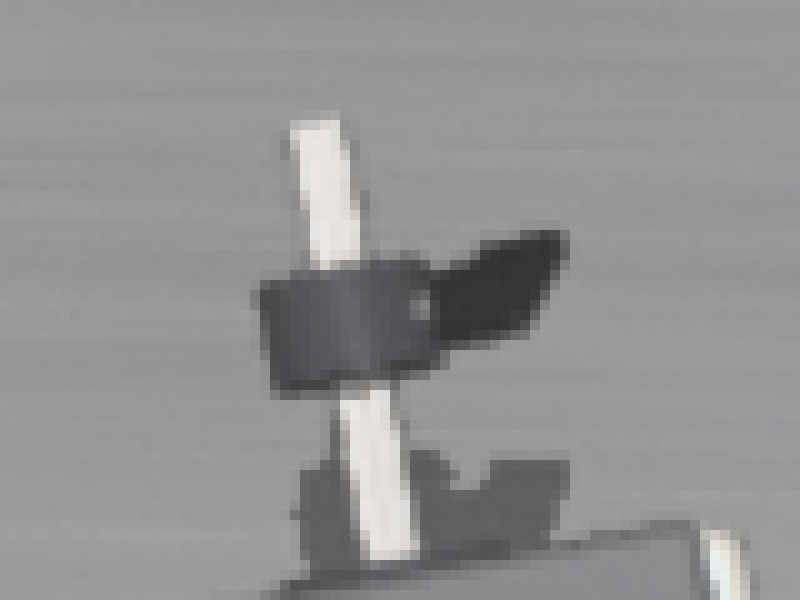

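```bash
cat > h.py <<'E'
import cv2,numpy as np
from plant import *
def ray(n,uv):
    c=get_calibration(n); T=c["world_from_camera"]
    p=cv2.undistortPoints(np.float64(uv).reshape(-1,1,2),c["intrinsics"],c["dist_coeffs"])[:,0]
    return T[:3,3],np.c_[p,np.ones(len(p))]@T[:3,:3].T
def onz(n,uv,z):
    o,d=ray(n,uv); return o+d*((z-o[2])/d[:,2])[:,None]
def proj(n,X):
    c=get_calibration(n); T=np.linalg.inv(c["world_from_camera"])
    return cv2.projectPoints(np.float64(X).reshape(-1,1,3),cv2.Rodrigues(T[:3,:3])[0],T[:3,3],c["intrinsics"],c["dist_coeffs"])[0][:,0]
E
python3 - <<'E'
from h import *
np.set_printoptions(precision=4,suppress=True,linewidth=160)
p=np.load("top_avg.npz")["p"]; g=p.mean(2)
# shaft centre by bright centroid per row, and half-level edges
up=lambda r,a,b:g[r,a:b]
uv=[]
for r in list(range(168,181))+list(range(195,209)):
    x=np.arange(284,308); w=np.clip(g[r,284:308]-175,0,None); uv.append((np.sum(w*x)/w.sum(),r,w.sum()/60)) if w.sum()>0 else 0
uv=np.array(uv); 
W=onz("top",uv[:,:2],0.136)
f=np.polyfit(W[:,0],W[:,1],1); print("yaw",np.arctan(f[0]),"res",np.abs(np.polyval(f,W[:,0])-W[:,1]).max()); print(W[[0,-1]],uv[:,2].mean())
# housing top: grey region via contour incl white rims
for r in (172,176,200): print(r,g[r,286:306].round(0))
m=((g<140)&(g>60)).astype(np.uint8); 
h=p[205:290,260:350].mean(2); print(h[45,::1].round(0)); print(h[:,40].round(0))
E
```

```text
yaw 0.17768533252384278 res 0.0014076601160121355
[[0.6006 0.087  0.136 ]
 [0.5035 0.0703 0.136 ]] 0.03550925925925918
172 [116. 116. 114. 118. 175. 177. 175. 175. 169. 113. 114. 117. 116. 115. 115. 115. 115. 115. 116. 116.]
176 [117. 118. 117. 115. 121. 174. 176. 175. 172. 156. 105. 115. 116. 117. 117. 116. 117. 116. 116. 116.]
200 [119. 118. 118. 118. 119. 119. 108.  83. 124. 177. 176. 170. 174. 169. 102.  75.  76.  83. 111. 118.]
[121. 121. 122. 121. 121. 121. 121. 120. 120. 118. 153. 171. 129.  87.  99. 101. 102. 102. 101. 102. 102. 103. 102. 102. 101. 102. 102. 102. 102. 102. 103.
 102. 102. 102. 104. 102. 103. 103. 103. 103. 103. 103. 102. 103. 103. 103. 103. 103. 103. 103. 103. 103. 103. 103. 103. 103. 103. 104. 103. 104. 104. 104.
 104. 104. 104. 103. 104. 104. 104. 104. 104. 104. 104. 105. 104. 103.  90. 104. 181. 179. 163. 134.  80.  72.  82. 116. 119. 118. 118. 118.]
[170. 169. 168. 169. 169. 140.  79.  77.  98. 108. 107. 107. 107. 106. 106. 106. 106. 107. 106. 106. 106. 105. 105. 105. 105. 106. 105. 105. 105. 105. 105.
 105. 104. 104. 104. 104. 104. 104. 104. 104. 104. 103. 103. 103. 102. 103. 103. 103. 103. 102. 101. 102. 102. 101. 102. 102. 102. 101. 102. 100. 101. 100.
 100. 101. 100. 100. 100. 100.  99.  99.  99.  99.  93.  74.  65.  71.  71.  71.  72.  72.  72.  71.  72.  72.  71.]
```

Run:
```python
from h import *
np.set_printoptions(precision=4,suppress=True,linewidth=170)
p=np.load("top_avg.npz")["p"]; g=p.mean(2)
# front edges: top grey(>95)->dark line ; side edges by white rim outer half level
L=[];R=[]
for r in range(222,268):
    row=g[r]
    a=np.where(row[262:285]>140)[0]; b=np.where(row[325:352]>140)[0]
    if len(a): i=262+a[0]; L.append((i-(row[i]-140)/(row[i]-row[i-1]),r))
    if len(b): i=325+b[-1]; R.append((i+(row[i]-140)/(row[i]-row[i+1]),r))
for n,E in(("L",L),("R",R)):
    W=onz("top",E,0.173); f=np.polyfit(W[:,0],W[:,1],1)
    res=W[:,1]-np.polyval(f,W[:,0]); k=np.abs(res)<0.003; f=np.polyfit(W[k,0],W[k,1],1)
    print(n,np.arctan(f[0]),np.polyval(f,0.45),res.std(),W[0],W[-1],k.sum())
# shaft edges in top: rows, left and right half-level
E=[]
for r in list(range(169,180))+list(range(196,208)):
    row=g[r]; i=np.where(row[284:308]>145)[0]+284
    l=i[0]-(row[i[0]]-145)/(row[i[0]]-row[i[0]-1]); q=i[-1]+(row[i[-1]]-145)/(row[i[-1]]-row[i[-1]+1])
    E.append((l,q,r))
E=np.array(E); 
for c in(0,1):
    W=onz("top",E[:,[c,2]],.134); f=np.polyfit(W[:,0],W[:,1],1); print(c,np.arctan(f[0]),np.polyval(f,.55),(W[:,1]-np.polyval(f,W[:,0])).std())
# depth noise
for n in("top","scene"):
    D=np.load(n+"_avg.npz")["d"]
    print(n,[ (D[r,x:x+12]) for r,x in (((174,287),(176,287)) if n=="top" else ((214,324),(212,328)))])
p=np.load("scene_avg.npz")["p"].mean(2); print(p[206:224,318:342].round(0))
```

```text
L 0.20560662714818492 0.1385651500570409 0.0002865416761621327 [0.4672 0.142  0.173 ] [0.3632 0.1201 0.173 ] 46
R 0.20236927396204235 -0.02830450774786314 0.00028387663910870624 [ 0.4712 -0.0238  0.173 ] [ 0.3673 -0.0439  0.173 ] 46
0 0.20527728028938294 0.08269737522024333 0.000350798423844171
1 0.20365449642464403 0.07100391471138906 0.0003924598473584233
top [array([1.3039, 1.3049, 1.3045, 1.1682, 1.1666, 1.1667, 1.1663, 1.1685, 1.1687, 1.304 , 1.3037, 1.3038]), array([1.3025, 1.3029, 1.3032, 1.1677, 1.1659, 1.167 , 1.1667, 1.1667, 1.1676, 1.1717, 1.3033, 1.3032])]
scene [array([1.0401, 1.04  , 1.04  , 1.0398, 1.0392, 1.0416, 1.043 , 1.045 , 1.0473, 1.0489, 1.0521, 1.0555]), array([1.0462, 1.046 , 1.0459, 1.0458, 1.0468, 1.0492, 1.0497, 1.0518, 1.055 , 1.0565, 1.054 , 1.0499])]
[[115. 118. 117. 116. 114. 113. 114. 114. 115. 123.  85.  34.  23.  23.  18.  16.  16.  20.  24.  28.  32.  47.  50.  47.]
 [110. 114. 117. 118. 116. 115. 114. 114. 116. 122.  84.  34.  21.  17.   7.  34.  24.  11.  18.  23.  28.  43.  48.  46.]
 [112. 110. 112. 116. 117. 116. 116. 115. 116. 121.  82.  30. 
[... 1206 characters left out ...]
95.  74.  63.  73.  74. 109. 117. 122. 119. 100.  51.  15.  11.  25.  23.  34.  47.]
 [116. 117. 121. 106.  49.  47.  75.  67.  56.  72. 115. 119. 115. 114. 114. 109. 116. 128. 106.  71.  65.  55. 117. 127.]
 [116. 116. 118. 120. 105.  64.  42.  76. 117. 121. 120. 118. 116. 113. 114. 106. 112. 120. 122. 125. 126. 124. 123. 121.]
 [115. 116. 116. 117. 119. 120. 121. 121. 120. 119. 116. 117. 116. 116. 114. 105. 111. 117. 119. 119. 119. 119. 118. 118.]
 [114. 115. 116. 116. 116. 117. 116. 116. 117. 117. 117. 115. 115. 117. 116. 116. 118. 121. 119. 118. 117. 117. 117. 117.]
 [112. 112. 115. 117. 116. 116. 116. 114. 115. 116. 117. 117. 116. 116. 120. 125.  92. 111. 129. 125. 119. 118. 117. 117.]]
```

Run:
```python
from h import *
from scipy.ndimage import map_coordinates as mc
np.set_printoptions(precision=3,suppress=True,linewidth=150)
yaw=.2045; u=np.array([np.cos(yaw),np.sin(yaw),0]); 
# along-axis position: front housing edge unknown -> shaft tip & collar in top image
C=np.array([.55,.0758,.13])
left=np.array([-u[1],u[0],0])
for n in("top","scene"):
    Z=np.load(n+"_avg.npz"); g=Z["p"].mean(2); d=Z["d"]
    T=get_calibration(n)["world_from_camera"]; v=T[:3,3]-C; v-=u*(v@u); v/=np.linalg.norm(v)
    phi=np.arctan2(v@left,v[2]); w=np.cross(u,v)  # offset dir, perpendicular to view
    w=-w if w@left<0 else w
    print(n,"phi",phi,"w",w)
    S=np.arange(-.07,.065,.001)
    ax=[mc(g,proj(n,C+u*s)[0][::-1].reshape(2,1),order=1)[0] for s in S]
    print("axis brightness",[(round(s*1e3),int(a)) for s,a in zip(S,ax)][::2])
    O=np.arange(-.014,.0141,.001)
    for lab,(a,b) in {"tip":(.028,.048) if n=="top" else (.028,.046),"back":(-.045,-.035)}.items():
        S2=np.linspace(a,b,30); X=C+S2[:,None,None]*u+O[None,:,None]*w
        uv=proj(n,X.reshape(-1,3)); P=mc(g,uv[:,::-1].T,order=1).reshape(30,-1); Dp=mc(d,uv[:,::-1].T,order=0).reshape(30,-1)
        print(lab,"\n",np.c_[O*1e3,np.median(P,0),P.std(0)].T)
```

```text
top phi -0.06774724939331601 w [-0.203  0.977  0.068]
axis brightness [(-70, 106), (-68, 107), (-66, 107), (-64, 107), (-62, 107), (-60, 99), (-58, 84), (-56, 77), (-54, 95), (-52, 154), (-50, 169), (-48, 173), (-46, 173), (-44, 172), (-42, 171), (-40, 171), (-38, 171), (-36, 171), (-34, 172), (-32, 172), (-30, 172), (-28, 171), (-26, 171), (-24, 171), (-22, 172), (-20, 172), (-18, 173), (-16, 173), (-14, 163), (-12, 135), (-10, 101), (-8, 77), (-6, 76), (-4, 79), (-2, 78), (0, 78), (2, 78), (4, 78), (6, 78), (8, 79), (10, 78), (12, 78), (14, 76), (16, 76), (18, 85), (20, 111), (22, 157), (24, 172), (26, 174), (28, 174), (30, 174), (32, 174), (34, 174), (36, 175), (38, 175), (40, 174), (42, 175), (44, 175), (46, 175), (48, 175), (50, 176), (52, 176), (54, 166), (56, 144), (58, 122), (60, 116), (62, 115), (64, 116)]
tip 
 [[-14.    -13.    -12.    -11.    -10.     -9.     -8.     -7.     -6.     -5.     -4.     -3.     -2.     -1.     -0.      1.      2.      3.
    4.      5.      6.      7.      8.      9.     10.     11.     12.     13.     14.   ]
 [116.374 116.491 116.65  116.373
[... 2705 characters left out ...]
  -13.    -12.    -11.    -10.     -9.     -8.     -7.     -6.     -5.     -4.     -3.     -2.     -1.     -0.      1.      2.      3.
    4.      5.      6.      7.      8.      9.     10.     11.     12.     13.     14.   ]
 [ 30.795  30.157  27.996  24.794  23.234  43.501  70.405 107.142 141.957 154.803 156.56  154.942 154.355 151.24  145.031 133.65  122.747 111.624
   98.743  85.747  76.38   67.724  55.604  40.232  28.297  22.221  21.31   21.996  22.197]
 [ 14.223  11.611   9.074   7.569   9.022  10.926  11.187  15.157  10.726   3.787   0.9     0.61    0.805   2.221   1.46    0.487   0.468   0.751
    0.82    1.378   1.149   1.769   2.14    2.193   2.439   2.972   3.324   4.264   8.284]]
```

```bash
cat >> h.py <<'E'
yaw=.2045; u=np.array([np.cos(yaw),np.sin(yaw),0]); left=np.array([-u[1],u[0],0]); up=np.array([0,0,1.])
C0=np.array([.5557,.0779,.13])
def local(n,d,box):
    """depth -> coordinates (along, left, up) about C0 for a pixel box, with pixels"""
    x0,y0,x1,y1=box; vv,uu=np.mgrid[y0:y1,x0:x1]; uv=np.c_[uu.ravel(),vv.ravel()]
    o,r=ray(n,uv); c=get_calibration(n)["world_from_camera"][:3,2]
    P=o+r*d[y0:y1,x0:x1].ravel()[:,None]
    return (P-C0)@np.array([u,left,up]).T,uv
def meddepth(n,k):
    D=np.array([get_image(n)[1] for _ in range(k)]); D[D==0]=np.nan
    return np.nanmedian(D,0),np.nanstd(D,0)
E
python3 - <<'E'
from h import *
np.set_printoptions(precision=2,suppress=True,linewidth=150)
for n,box in(("top",(280,160,330,215)),("scene",(305,180,365,225))):
    d,s=meddepth(n,20); np.save(n+"_d.npy",d)
    L,uv=local(n,d,box); L*=1e3
    print(n,"noise",np.median(s))
    k=(L[:,0]>18)&(L[:,0]<46)&(abs(L[:,1])<12)&(L[:,2]>-9)&(L[:,2]<14); Q=L[k]; print(k.sum())
    # profile by lateral bins
    for a in np.arange(-9,10,1.5):
        b=abs(Q[:,1]-a)<.75
        if b.sum()>2: print("  y %.1f z %.2f sd %.2f n%d"%(a,np.median(Q[b,2]),Q[b,2].std(),b.sum()))
    for lim in(3,4):
        b=(abs(Q[:,1])<lim) if n=="top" else (abs(Q[:,1]+1)<lim)
        A=np.c_[Q[b],][:,:2]; A=np.c_[A,np.ones(len(A))]; f,_,_,_=np.linalg.lstsq(A,Q[b,2],rcond=None); res=Q[b,2]-A@f
        print(" plane dz/dx %.3f dz/dy %.3f z0 %.2f sd %.2f n%d -> a(+=left) %.3f"%(f[0],f[1],f[2],res.std(),b.sum(),-np.arctan(f[1])))
    # wing: points far from axis
    r=np.hypot(L[:,1],L[:,2]); k=(abs(L[:,0])<22)&(r>30)&(r<60)&(L[:,1]<0)&(L[:,2]>-20); Q=L[k]
    print(" wing n",k.sum(),"mean",Q.mean(0),"min",Q.min(0),"max",Q.max(0),"ang",np.arctan2(-Q[:,1].mean(),Q[:,2].mean()))
E
```

```text
top noise 0.0025564302
74
  y -7.5 z 1.89 sd 1.63 n5
  y -6.0 z 4.24 sd 0.72 n7
  y -4.5 z 4.98 sd 0.72 n7
  y -3.0 z 5.14 sd 0.57 n8
  y -1.5 z 5.36 sd 0.30 n8
  y 0.0 z 5.47 sd 0.62 n6
  y 1.5 z 5.17 sd 0.57 n8
  y 3.0 z 5.68 sd 0.29 n6
  y 4.5 z 6.18 sd 0.61 n7
  y 6.0 z 5.26 sd 0.75 n6
  y 7.5 z 3.24 sd 1.28 n6
 plane dz/dx 0.007 dz/dy 0.088 z0 5.15 sd 0.48 n29 -> a(+=left) -0.088
 plane dz/dx -0.006 dz/dy 0.076 z0 5.53 sd 0.50 n38 -> a(+=left) -0.076
 wing n 106 mean [ -1.69 -37.51  26.81] min [-13.97 -54.73   9.76] max [ 11.04 -21.69  39.21] ang 0.9502764734172692
scene noise 0.003188443
74
  y -6.0 z 5.42 sd 0.22 n3
  y -4.5 z 5.64 sd 0.28 n4
  y -3.0 z 5.76 sd 0.24 n6
  y -1.5 z 5.77 sd 0.08 n4
  y 0.0 z 5.82 sd 0.21 n5
  y 1.5 z 6.27 sd 0.32 n3
  y 3.0 z 6.11 sd 0.25 n6
  y 4.5 z 5.76 sd 0.36 n8
  y 6.0 z 3.91 sd 3.21 n14
  y 7.5 z 0.35 sd 1.84 n20
 plane dz/dx -0.006 dz/dy 0.081 z0 6.12 sd 0.22 n18 -> a(+=left) -0.081
 plane dz/dx -0.002 dz/dy 0.067 z0 5.99 sd 0.25 n26 -> a(+=left) -0.067
 wing n 159 mean [  2.4  -35.99  24.3 ] min [-12.08 -52.03   6.78] max [ 12.95 -22.26  39.39] ang 0.9769082559719895
```

Run:
```python
from h import *
np.set_printoptions(precision=3,suppress=True,linewidth=150)
for n,box in(("scene",(305,180,345,210)),("top",(295,170,325,195))):
    d=np.load(n+"_d.npy"); L,uv=local(n,d,box); L*=1e3
    r=np.hypot(L[:,1],L[:,2]); k=(abs(L[:,0])<22)&(r>32)&(r<62)&(L[:,1]<0)&(L[:,2]>-20); Q=L[k]
    for it in range(3):
        c=Q.mean(0); U,S,V=np.linalg.svd(Q-c,full_matrices=False); res=(Q-c)@V[2]; Q=Q[abs(res)<max(2.5*np.median(abs(res)),1)]
    print(n,len(Q),"c",c,"normal",V[2],"axes",V[:2],"sd",res.std(), "ang c",np.arctan2(-c[1],c[2]),"r",np.hypot(c[1],c[2]))
    for ph in(.9,.96,1.02):
        er=np.array([0,-np.sin(ph),np.cos(ph)]); et=np.array([0,-np.cos(ph),-np.sin(ph)])
        x=np.cross(V[2],er); print(ph,"n.er",V[2]@er,"wing x in (u,-y-down tangent): ang",np.arctan2(x@et,x[0]), "extents r",np.percentile(Q@er,[2,98]),"x",np.percentile(Q@(x/np.linalg.norm(x)),[2,98]))
```

```text
scene 116 c [  2.611 -38.324  25.179] normal [-0.773 -0.305 -0.556] axes [[ 0.633 -0.434 -0.642]
 [-0.045 -0.848  0.529]] sd 0.4172691748977576 ang c 0.9895058158415739 r 45.85532544144201
0.9 n.er -0.10635304169827896 wing x in (u,-y-down tangent): ang -2.250833779756843 extents r [34.928 55.984] x [-20.503  10.462]
0.96 n.er -0.06866882450023498 wing x in (u,-y-down tangent): ang -2.2549273223551802 extents r [35.065 55.89 ] x [-18.547  12.509]
1.02 n.er -0.0307374736874216 wing x in (u,-y-down tangent): ang -2.2572402134996876 extents r [34.724 55.82 ] x [-16.576  14.624]
top 82 c [ -1.132 -37.71   26.867] normal [-0.742 -0.232 -0.629] axes [[ 0.653 -0.46  -0.601]
 [-0.15  -0.857  0.493]] sd 1.3324347869459607 ang c 0.9517627440688909 r 46.30189921251077
0.9 n.er -0.20939986419794626 wing x in (u,-y-down tangent): ang -2.2800436918870437 extents r [33.373 56.871] x [-19.375  12.673]
0.96 n.er -0.17083651608916872 wing x in (u,-y-down tangent): ang -2.288831890085774 extents r [33.141 56.663] x [-17.28   14.657]
1.02 n.er -0.13165834100376844 wing x in (u,-y-down tangent): ang -2.295728290046735 extents r [32.791 56.364] x [-14.896  16.766]
```

```bash
cat >> h.py <<'E'
from scipy.spatial.transform import Rotation as Ro
def pose(phi,th,rg,sg,off=(0,0,0)):
    """TCP pose: lean phi (to -y), wing angle th (clockwise from u), grasp point at radius rg; off along (u,left,up)"""
    er=-np.sin(phi)*left+np.cos(phi)*up; et=-np.cos(phi)*left-np.sin(phi)*up
    z=-er; x=sg*(np.cos(th)*u+np.sin(th)*et); R=np.c_[x,np.cross(z,x),z]
    return C0+er*(rg-.019)+np.array(off)@np.array([u,left,up]), Ro.from_matrix(R).as_euler("xyz")
E
python3 - <<'E'
from h import *
np.set_printoptions(precision=2,suppress=True,linewidth=150)
for sg in(1,-1):
  for ph,th in((1.045,.887),(.6,.887),(.08,.887),(.08,1.6),(.08,2.2),(.08,2.8),(.08,3.6)):
    for rg in (.05,.13): print(sg,ph,th,rg,inverse_kinematics(*pose(ph,th,rg,sg)))
E
```

```text
1 1.045 0.887 0.05 [-0.48  0.58  1.57  0.75  1.76  1.61]
1 1.045 0.887 0.13 [-0.55  0.6   1.44  0.72  1.87  1.63]
1 0.6 0.887 0.05 [-0.33  0.31  1.68  0.51  1.5   1.79]
1 0.6 0.887 0.13 [-0.4   0.28  1.58  0.49  1.64  1.8 ]
1 0.08 0.887 0.05 [-0.05  0.14  1.76  0.08  1.27  2.18]
1 0.08 0.887 0.13 [-0.06  0.07  1.68  0.08  1.42  2.18]
1 0.08 1.6 0.05 None
1 0.08 1.6 0.13 None
1 0.08 2.2 0.05 None
1 0.08 2.2 0.13 None
1 0.08 2.8 0.05 [-0.05  0.14  1.76  0.08  1.27 -2.19]
1 0.08 2.8 0.13 [-0.06  0.07  1.68  0.08  1.42 -2.19]
1 0.08 3.6 0.05 [-0.05  0.14  1.76  0.08  1.27 -1.39]
1 0.08 3.6 0.13 [-0.06  0.07  1.68  0.08  1.42 -1.39]
-1 1.045 0.887 0.05 [-0.48  0.58  1.57  0.75  1.76 -1.53]
-1 1.045 0.887 0.13 [-0.55  0.6   1.44  0.72  1.87 -1.51]
-1 0.6 0.887 0.05 [-0.33  0.31  1.68  0.51  1.5  -1.35]
-1 0.6 0.887 0.13 [-0.4   0.28  1.58  0.49  1.64 -1.34]
-1 0.08 0.887 0.05 [-0.05  0.14  1.76  0.08  1.27 -0.97]
-1 0.08 0.887 0.13 [-0.06  0.07  1.68  0.08  1.42 -0.96]
-1 0.08 1.6 0.05 [-0.05  0.14  1.76  0.08  1.27 -0.25]
-1 0.08 1.6 0.13 [-0.06  0.07  1.68  0.08  1.42 -0.25]
-1 0.08 2.2 0.05 [-0.05  0.14  1.76  0.08  1.27  0.35]
-1 0.08 2.2 0.13 [-0.06  0.07  1.68  0.08  1.42  0.35]
-1 0.08 2.8 0.05 [-0.05  0.14  1.76  0.08  1.27  0.95]
-1 0.08 2.8 0.13 [-0.06  0.07  1.68  0.08  1.42  0.95]
-1 0.08 3.6 0.05 [-0.05  0.14  1.76  0.08  1.27  1.75]
-1 0.08 3.6 0.13 [-0.06  0.07  1.68  0.08  1.42  1.75]
```

Run:
```python
from h import *
np.set_printoptions(precision=3,suppress=True,linewidth=150)
movep(*pose(.6,.887,.22,-1)); gripper_to(.045,30)
movep(*pose(1.045,.887,.12,-1))
o=observe(); print(o["time_s"],o["ft_force"],o["torque"])
p,r=pose(1.045,.887,.051,-1)
print(move_l(p,feed=.06,rotation=r,max_force=8))
o=observe(); print(o["time_s"],o["eef_pos"]-p,o["ft_force"],o["torque"])
a,_=get_image("scene"); cv2.imwrite("pics/g1.png",cv2.resize(a[130:250,260:420,::-1],None,fx=5,fy=5))
```

```text
7.125 [0.49 0.51 1.01] [-0.376 -0.06  -0.019]
False
8.425 [ 0. -0.  0.] [-0.101 -0.404  0.292] [-0.384 -0.051  0.006]
```

View pics/g1.png

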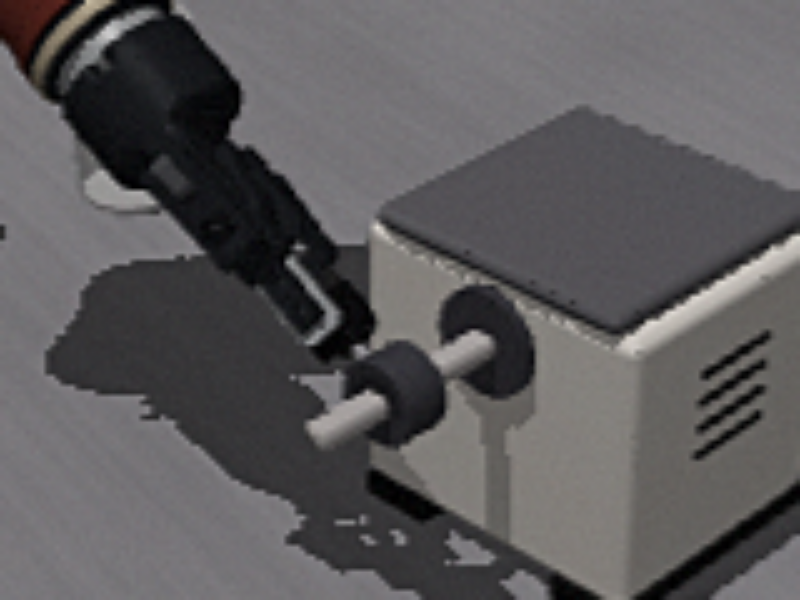

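The picture shows the fingers either side of the wing, around (330,320), with the tips just short of the collar at (395,375). There is no contact force, so I'll close gently.

Run:
```python
from h import *
np.set_printoptions(precision=3,suppress=True,linewidth=150)
B=np.array([u,left,up])
def rep(t):
    o=observe(); print(t,"t%.2f open %.4f grip %.1f"%(o["time_s"],o["opening"],o["grasp_force"]),"F(u,l,z)",B@o["ft_force"],"M",B@o["torque"])
rep("pre"); gripper_to(.03,20); rep("30mm"); gripper_to(.0,20); hold(.2); rep("closed")
```

```text
pre t8.47 open 0.0450 grip 0.0 F(u,l,z) [ 1.503  0.094 -0.216] M [-0.407 -0.002 -0.007]
30mm t8.78 open 0.0300 grip 0.0 F(u,l,z) [ 0.118 -0.642 -0.584] M [-0.443 -0.064 -0.062]
closed t9.29 open 0.0072 grip 26.7 F(u,l,z) [-3.193 -2.416  0.935] M [-0.639  0.348  0.488]
```

```bash
cat >> h.py <<'E'
B=np.array([u,left,up])
def rep(t,phi):
    o=observe(); er=np.array([0,-np.sin(phi),np.cos(phi)]); F=B@o["ft_force"];M=B@o["torque"]
    print(t,"t%.2f open %.4f grip %.0f"%(o["time_s"],o["opening"],o["grasp_force"]),"F",F.round(1),"M",M.round(2),"Mer %.3f"%(M@er)); return F,M@er
E
python3 - <<'E'
from h import *
gripper_to(0,60); rep("grip60",1.045)
for ph in np.linspace(1.045,.08,9)[1:]:
    p,r=pose(ph,.887,.051,-1); move_l(p,feed=.03,rotation=r)
    F,_=rep("%.2f"%ph,ph)
    if np.linalg.norm(F)>30: print("STOP");break
E
```

```text
grip60 t9.51 open 0.0068 grip 63 F [-4.5 -3.1  1.1] M [-0.65  0.35  0.57] Mer -0.019
0.92 t9.78 open 0.0071 grip 63 F [-4.  -4.6  0.1] M [-0.87  0.42  0.54] Mer -0.011
0.80 t10.06 open 0.0066 grip 63 F [-4.9 -4.2  0.7] M [-0.98  0.46  0.41] Mer -0.042
0.68 t10.33 open 0.0069 grip 63 F [-4.1 -4.4  0.8] M [-0.92  0.52  0.37] Mer -0.045
0.56 t10.61 open 0.0068 grip 63 F [-4.  -4.5  1.1] M [-0.91  0.56  0.27] Mer -0.072
0.44 t10.88 open 0.0066 grip 63 F [-4.2 -3.3  2. ] M [-0.85  0.56  0.25] Mer -0.014
0.32 t11.16 open 0.0066 grip 63 F [-3.5 -3.8  1.8] M [-0.82  0.59  0.21] Mer 0.014
0.20 t11.43 open 0.0068 grip 64 F [-4.4 -3.9  3.5] M [-0.83  0.67  0.06] Mer -0.080
0.08 t11.71 open 0.0066 grip 64 F [-4.6 -2.7  4. ] M [-0.73  0.73 -0.02] Mer -0.078
```

Run:
```python
from h import *
np.set_printoptions(precision=3,suppress=True,linewidth=150)
gripper_to(.045); p,r=pose(.08,.887,.20,-1); move_l(p,feed=.2)
movep(*pose(.6,.887,.26,-1))
rep("up",.08)
p,d=get_image("scene"); cv2.imwrite("pics/c1.png",cv2.resize(p[160:230,300:390,::-1],None,fx=8,fy=8))
for n in("scene","top"):
    d,s=meddepth(n,15); np.save(n+"_d2.npy",d)
    L,uv=local(n,d,(295,150,350,215)); L*=1e3
    k=(abs(L[:,0])<24)&(abs(L[:,1])<24)&(L[:,2]>30)&(L[:,2]<62)
    Q=L[k]; print(n,k.sum(),"mean",Q.mean(0),"min",Q.min(0),"max",Q.max(0))
    T=Q[Q[:,2]>(Q[:,2].max()-4)]; print(" top pts",len(T),T.mean(0))
    for it in range(3):
        c=Q.mean(0); U,S,V=np.linalg.svd(Q-c,full_matrices=False); res=(Q-c)@V[2]; Q=Q[abs(res)<max(2.5*np.median(abs(res)),1)]
    print(len(Q),"c",c,"normal",V[2],"sd",res.std(),V[:2])
```

```text
up t13.64 open 0.0450 grip 0 F [ 0.6 -0.2  0.2] M [-0.25  0.01  0.04] Mer 0.035
scene 181 mean [ 2.524 -1.101 45.592] min [-11.396 -16.028  30.436] max [13.338 11.636 57.472]
 top pts 44 [ 1.086 -3.127 55.8  ]
127 c [ 2.799 -1.005 46.368] normal [-0.774 -0.626 -0.099] sd 0.7305879268195401 [[ 0.632 -0.773 -0.054]
 [ 0.043  0.105 -0.994]]
top 39 mean [ 0.274 -9.318 48.099] min [ -9.649 -17.627  33.729] max [10.461 -2.209 56.959]
 top pts 22 [  3.207 -10.132  55.027]
31 c [-0.993 -9.023 46.553] normal [-0.689 -0.711  0.139] sd 1.1160429806667396 [[-0.395  0.208 -0.895]
 [ 0.608 -0.672 -0.424]]
```

View pics/c1.png

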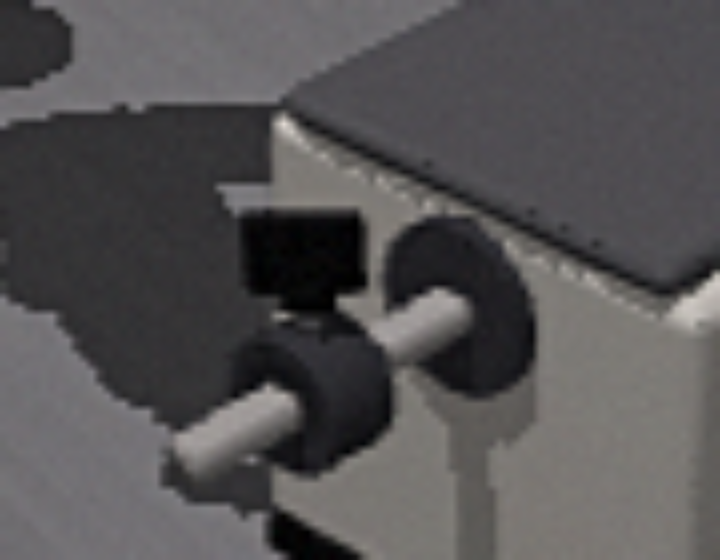

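```bash
cat >> h.py <<'E'
PH=.08; RG=.053; TH=.887
def meas(n=8):
    er=-np.sin(PH)*left+np.cos(PH)*up; a=[]
    for _ in range(n):
        o=observe(); a.append((o["torque"]@er,o["joint_torque"][5])); hold(.02)
    a=np.array(a); return a.mean(0),a.std(0),o
def turn(t):
    p,r=pose(PH,TH+t,RG-.0025*t,-1); move_l(p,feed=.001,rotation=r)
    m,s,o=meas()
    print("t %.3f T%.2f Mer %.3f(%.3f) j6 %.3f(%.3f) open %.4f F %s"%(t,o["time_s"],m[0],s[0],m[1],s[1],o["opening"],(B@o["ft_force"]).round(1)),flush=True)
    return m
E
python3 - <<'E'
from h import *
movep(*pose(PH,TH,.13,-1)); p,r=pose(PH,TH,RG,-1); print(move_l(p,feed=.08,rotation=r,max_force=8))
print(meas()[:2]); gripper_to(0,30); print(meas()[:2]); gripper_to(0,90); print(meas()[:2])
H=[]
for t in np.arange(.1,.71,.1):
    H.append(turn(t)[1])
    if len(H)>3 and abs(H[-1]-np.median(H[1:]))>.08: print("STOP"); break
E
```

```text
False
(array([-4.32914353e-03, -2.13552135e-05]), array([3.53118297e-02, 3.11775497e-05]))
(array([-0.01581891, -0.01460206]), array([0.04151505, 0.00023374]))
(array([-0.01035955, -0.01632593]), array([3.42489790e-02, 8.88637615e-05]))
t 0.100 T18.39 Mer 0.068(0.025) j6 0.153(0.072) open 0.0059 F [-4.3 -2.2  5.7]
t 0.200 T18.77 Mer 0.118(0.021) j6 0.154(0.072) open 0.0058 F [-4.3 -1.4  6.8]
t 0.300 T19.16 Mer 0.079(0.037) j6 0.154(0.072) open 0.0061 F [-4.  -2.1  5.8]
t 0.400 T19.54 Mer 0.083(0.030) j6 0.154(0.072) open 0.0062 F [-5.3 -1.5  5.7]
t 0.500 T19.93 Mer 0.086(0.017) j6 0.154(0.072) open 0.0062 F [-5.4 -1.9  6.5]
t 0.600 T20.31 Mer 0.093(0.024) j6 0.154(0.072) open 0.0062 F [-5.3 -2.2  6.6]
t 0.700 T20.69 Mer 0.075(0.032) j6 0.153(0.072) open 0.0065 F [-6.4 -2.4  7.5]
```

Run:
```python
from h import *
t=.75; p,r=pose(PH,TH+t,RG-.0025*t,-1); move_l(p,feed=.001,rotation=r)
er=-np.sin(PH)*left+np.cos(PH)*up
for i in range(16):
    o=observe(); print("%.2f j6 %.4f v %.4f Mer %.3f"%(o["time_s"],o["joint_torque"][5],o["joint_velocities"][5],o["torque"]@er)); hold(.02)
```

```text
20.96 j6 0.3068 v -0.0084 Mer 0.213
20.98 j6 0.2627 v -0.0045 Mer 0.231
20.99 j6 0.2352 v -0.0018 Mer 0.204
21.01 j6 0.2187 v 0.0004 Mer 0.204
21.02 j6 0.2088 v 0.0004 Mer 0.192
21.04 j6 0.2032 v -0.0013 Mer 0.206
21.06 j6 0.1998 v -0.0000 Mer 0.175
21.07 j6 0.1979 v -0.0001 Mer 0.180
21.09 j6 0.1969 v -0.0011 Mer 0.190
21.11 j6 0.1963 v -0.0003 Mer 0.145
21.12 j6 0.1960 v 0.0003 Mer 0.156
21.14 j6 0.1958 v -0.0000 Mer 0.180
21.16 j6 0.1958 v -0.0017 Mer 0.228
21.18 j6 0.1956 v 0.0002 Mer 0.201
21.19 j6 0.1957 v -0.0016 Mer 0.235
21.21 j6 0.1957 v 0.0005 Mer 0.225
```

```bash
cat >> h.py <<'E'
def turn2(t):
    p,r=pose(PH,TH+t,RG-.0025*t,-1); move_l(p,feed=.001,rotation=r)
    o=observe(); j0=o["joint_torque"][5]; hold(.12); m,s,o=meas(4)
    print("t %.3f T%.2f Mer %.3f j6 start %.3f end %.4f F %s"%(t,o["time_s"],m[0],j0,m[1],(B@o["ft_force"]).round(1)),flush=True)
    return j0,m[1]
E
python3 - <<'E'
from h import *
b=None
for t in np.arange(.8,1.31,.05):
    j0,j1=turn2(t)
    if b is None: b=(j0,j1)
    if j0-b[0]>.04 or j1-b[1]>.04: print("rise"); break
E
```

```text
t 0.800 T21.64 Mer 0.178 j6 start 0.308 end 0.1984 F [-6.2 -2.2  7.2]
t 0.850 T22.07 Mer 0.205 j6 start 0.309 end 0.1988 F [-5.3 -1.6  7.7]
t 0.900 T22.51 Mer 0.191 j6 start 0.309 end 0.1989 F [-6.6 -2.6  7.8]
t 0.950 T22.94 Mer 0.232 j6 start 0.309 end 0.1989 F [-7.1 -1.5  7.6]
t 1.000 T23.38 Mer 0.198 j6 start 0.309 end 0.1987 F [-7.8 -2.6  8.3]
t 1.050 T23.81 Mer 0.182 j6 start 0.308 end 0.1985 F [-7.2 -1.6  8.4]
t 1.100 T24.24 Mer 0.184 j6 start 0.308 end 0.1982 F [-7.8 -1.8  7.5]
t 1.150 T24.68 Mer 0.213 j6 start 0.308 end 0.1979 F [-9.4 -1.3  9. ]
t 1.200 T25.11 Mer 0.187 j6 start 0.311 end 0.2009 F [-7.8 -1.7  8.5]
t 1.250 T25.54 Mer 0.202 j6 start 0.322 end 0.2117 F [-8.6 -1.6  8.4]
t 1.300 T25.98 Mer 0.229 j6 start 0.336 end 0.2262 F [-9.1 -1.6  9. ]
```

Run:
```python
from h import *
for t in np.arange(1.35,2.2,.05):
    j0,j1=turn2(t)
    if max(j0-.3085,j1-.1984)>.135: print("snug"); break
    if abs(observe()["ft_force"]).max()>40: print("force");break
```

```text
t 1.350 T26.41 Mer 0.213 j6 start 0.351 end 0.2416 F [-9.1 -2.7  9.1]
t 1.400 T26.84 Mer 0.275 j6 start 0.369 end 0.2591 F [-10.   -1.4  11.1]
t 1.450 T27.27 Mer 0.259 j6 start 0.385 end 0.2756 F [-8.9 -1.3 10. ]
t 1.500 T27.71 Mer 0.273 j6 start 0.401 end 0.2915 F [-9.1 -1.5 11.8]
t 1.550 T28.14 Mer 0.312 j6 start 0.417 end 0.3074 F [-9.2 -1.3 11.6]
t 1.600 T28.57 Mer 0.309 j6 start 0.438 end 0.3282 F [-11.   -1.2  11.2]
t 1.650 T29.01 Mer 0.339 j6 start 0.449 end 0.3397 F [-10.6  -0.6  12. ]
snug
```

Run:
```python
from h import *
np.set_printoptions(precision=3,suppress=True)
turn2(1.675)
gripper_to(.045); t=1.675; p,r=pose(PH,TH+t,.16,-1); move_l(p,feed=.1,rotation=r)
movep(*pose(.6,TH+t,.26,-1)); rep("up",.08)
p,d=get_image("scene"); cv2.imwrite("pics/c2.png",cv2.resize(p[160:230,300:390,::-1],None,fx=8,fy=8))
d,s=meddepth("scene",15); L,uv=local("scene",d,(295,150,350,215)); L*=1e3
k=(abs(L[:,0])<24)&(abs(L[:,1])<24)&(L[:,2]>30)&(L[:,2]<60); Q=L[k]
for it in range(3):
    c=Q.mean(0); U,S,V=np.linalg.svd(Q-c,full_matrices=False); res=(Q-c)@V[2]; Q=Q[abs(res)<max(2.5*np.median(abs(res)),1)]
print(len(Q),"c",c,"normal",V[2],"sd",res.std(),"min",Q.min(0),"max",Q.max(0))
```

```text
t 1.675 T29.44 Mer 0.402 j6 start 0.475 end 0.4196 F [-12.1  -0.8  12.7]
up t31.81 open 0.0448 grip 0 F [0.5 0.6 0.5] M [-0.24 -0.08 -0.01] Mer -0.008
72 c [ 3.713  1.815 43.879] normal [-0.464  0.855  0.23 ] sd 1.790344566707532 min [-13.443 -12.113  30.62 ] max [15.573  9.754 52.993]
```

View pics/c2.png

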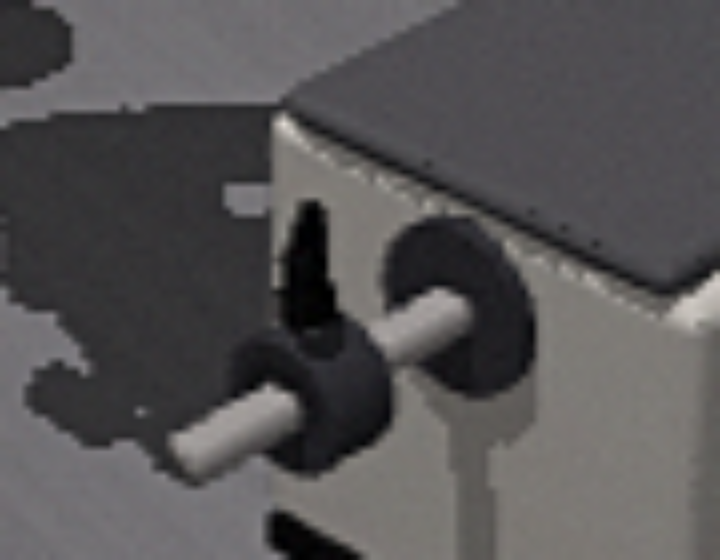

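```bash
python3 - <<'E'
from h import *
np.set_printoptions(precision=2,suppress=True)
set_joints([-1.436,.22,1.526,0,1.395,-.126])
for n,dx in(("scene",0),("top",0)):
    P=[];D=[]
    for i in range(15):
        p,d=get_image(n);P.append(p);D.append(d)
    D=np.array(D);D[D==0]=np.nan;d=np.nanmedian(D,0);g=np.mean(P,0).mean(2)
    L,uv=local(n,d,(285,160,350,215)); L*=1e3; I=g[uv[:,1],uv[:,0]]
    k=(abs(L[:,0])<24)&(abs(L[:,1])<24)&(L[:,2]>33)&(L[:,2]<62); Q=L[k]
    print(n,k.sum(),"mean",Q.mean(0),"min",Q.min(0),"max",Q.max(0))
    T=Q[Q[:,2]>50]; print(" >50:",len(T),T.mean(0)); T=T-T.mean(0); print(np.linalg.svd(T)[2][0] if len(T)>3 else "")
    for lo in(34,38,42,46,50): 
        b=Q[(Q[:,2]>lo)&(Q[:,2]<lo+4)]; print("  z",lo,len(b),np.median(b,0) if len(b) else "")
    c=(300,165,345,210) if n=="scene" else (275,165,320,210)
    cv2.imwrite(f"pics/e_{n}.png",cv2.resize(np.clip(g[c[1]:c[3],c[0]:c[2]]*1.5,0,255).astype(np.uint8),None,fx=12,fy=12,interpolation=cv2.INTER_NEAREST))
E
python3 -c "
import cv2,numpy as np
cv2.imwrite('pics/e.png',cv2.resize(np.hstack([cv2.imread('pics/e_scene.png'),cv2.imread('pics/e_top.png')]),(800,400)))"
```

```text
scene 71 mean [ 4.72  1.51 45.81] min [-13.83 -11.99  33.78] max [15.91  9.37 53.42]
 >50: 27 [ 2.65 -1.37 52.14]
[ 0.82  0.57 -0.01]
  z 34 12 [12.14  5.45 35.86]
  z 38 10 [10.33  3.72 39.96]
  z 42 9 [12.38  6.05 44.36]
  z 46 12 [ 9.99  3.82 48.66]
  z 50 27 [ 3.56 -1.19 52.24]
top 52 mean [-2.73 -3.47 51.03] min [-16.44 -14.62  41.62] max [11.7   7.73 53.56]
 >50: 45 [-1.35 -2.95 51.69]
[-0.8  -0.6  -0.03]
  z 34 0 
  z 38 1 [-14.48 -13.7   41.62]
  z 42 2 [-16.37  -9.94  43.67]
  z 46 4 [-8.56 -3.5  49.63]
  z 50 45 [-1.09 -2.96 51.68]
```

View pics/e.png

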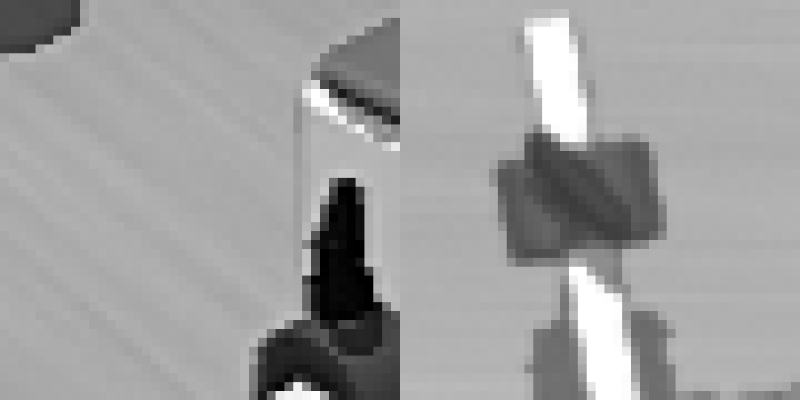

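```bash
python3 -c "
from plant import *
print(job_done(), observe()['time_s'])"
```

```text
the job is handed in; nothing more can be done
the job is handed in; nothing more can be done
```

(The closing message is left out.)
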